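# Load two slide carriers into the spring-loaded scanner magazine

## Task

Load both grey slide carriers into the spring-loaded magazine, one after the other, glass side up: hook one end under the rigid lip, then press the other end down past the spring catch until it snaps shut over it. Leave both stacked flat and held under the lip and catch. The glass breaks if it is forced, so press no harder than the springs need, and leave the other things on the table where they are.

Things in the scene. Friction and masses are not known exactly. Their poses are not given: they have to be found in the camera images.
- magazine: Spring magazine fixed to the table; origin under its base, below the well's middle; +x (level) to the rigid lip's end, -x to the spring catch. Base (mm) x -93 to +81, 112 wide, 12 high. The well takes carriers flat, length along x: 113 mm between end walls (x +-56.5). A spring follower lifts the stack against lip and catch, both undersides 75 mm above the table.
- well_mid (a point): middle of the well, 75 mm up; axes as magazine. Corner guides 4 mm thick, 65 mm apart inside, at x +30 to +61 and -61 to -48 mm, reach 75 mm up with flared tops to 87 mm (86 mm over the flares). Between them (x -48 to +30) the sides are open, with room for fingers.
- lip_edge (a point): Middle of the rigid lip's inner edge, underside (magazine x +46.5, z 75 mm). It covers x +46.5 to +56.5, 5 mm thick, edge bent up as lead-in to x +40, 83 mm up. It does not yield: slide one carrier end under it tilted about 25 degrees, nose down, the nose's upper edge 8 mm below the lip, pushing follower or stack down (4 to 6 N), until it meets the end wall.
- catch_tip (a point): Tip of the spring catch, underside (magazine x -50, z 75 mm when shut). Steel, 34 mm wide; top slopes up at 58 degrees from 78 to 92 mm, x -59. A carrier hooked under the lip and let go rests its tail on this slope. Pressing its top with 5 to 15 N, 20 to 30 mm from the tail, cams the catch outward; with the top 3 mm below the catch it snaps shut above it.
- catch (a joint): travel of the spring catch outward (towards the magazine's -x), m: 0 shut, at most 0.010; about 2 N to start it and 5 N fully open
- follower (a joint): travel of the spring follower downward, m: 0 at the top when empty (its top face then 73 mm above the table), about 0.016 with one carrier under the retainers, 0.034 with two, hard stop at 0.050; spring 3 N when empty, 80 N/m
- carrier_a_mid (a point): slide carrier a: flat grey block, 110 x 60 x 18 mm (x, y, z), 0.12 kg or so, two glass slides in its top; this point is its centre, half-way up; x along its length, z up through the glass face. The two carriers are alike, either end may go first and either one may be loaded first
- carrier_b_mid (a point): slide carrier b: flat grey block, 110 x 60 x 18 mm (x, y, z), 0.12 kg or so, two glass slides in its top; this point is its centre, half-way up; x along its length, z up through the glass face. The two carriers are alike, either end may go first and either one may be loaded first
- oil_bottle: bystander: amber bottle, 36 mm across, 85 mm tall; origin at the centre of its underside
- mug: bystander: white mug, 80 mm across, 95 mm tall; origin at the centre of its underside
- note_block: bystander: block of note paper, 76 x 76 x 35 mm; origin at the centre of its underside
- slide_box: bystander: closed black slide box, 175 x 90 x 36 mm; origin at the centre of its underside
- stapler: bystander: desk stapler, 150 x 36 x 60 mm; origin at the centre of its underside
- marker: bystander: marker pen lying down, 135 x 16 x 16 mm; origin at the centre of its underside

How it is judged:
By the outcome, as a careful person would: the job done as asked, in the order asked, and still so for the second after the job is handed in, with the robot touching nothing.
It also fails if it takes over 72 s, if anything falls off the work surface, if the arm or the gripper's body presses on something with over 40 N, if the wrist force passes 120 N, or if a joint passes its speed limit or range.

## Robot

A 7-joint arm with a two-finger parallel gripper is mounted at the origin on the work surface. World frame = base frame: x ahead of the robot, y to its left, z up, the work surface at z = 0. Lengths are in m, angles in degrees, forces in N, time in s.
With the tool pointing down it reaches from about 0.35 to 0.775 m from the base axis. Payload 3.1 kg.
Tool frame: the origin (TCP) lies on the centre line of the jaws, within the pads' length; the fingertips stand 17 mm ahead of it and the grasp point (between the pads) lies 2 mm behind it (robot.tip_reach is the distance from the TCP to the fingertips, in m); z points along the fingers, y is the direction in which the jaws open and shut (so a half turn about z gives the same grasp; the last joint's range is limited). The gripper opens to 85 mm and grips with 20 to 120 N. Pads are 22 mm wide; open, the fingers measure 114 mm over their backs; the gripper's body (76 mm by 85 mm) begins 54 mm behind the grasp point. The pads swing forward as they close: fully open they stand 13 mm farther back than shut.
Start: joints at [65.621, 17.813, 0.802, 86.603, -0.252, 75.585, -1.558], TCP at [0.206, -0.51, 0.248] pointing down, gripper open.
Joint ranges: [-154.91, 154.91], [-16.99, 109.72], [-72.82, 74.43], [7.12, 147.25], [-82.49, 262.49], [11.32, 116.49], [-174.64, 174.64]. Speed limits (degrees/s): [159.86, 159.86, 180, 180, 180, 180, 180].

## Interface

Orientations are given as [roll, pitch, yaw] about the fixed x, y, z axes, in that order (R = Rz(yaw) Ry(pitch) Rx(roll)).
In Python, from station import robot, fingers, vision, workorder, recognise gives the robot as it stands. Calls block until the motion is done:
- robot.move_to(position, orientation): joint-space move of the TCP to a pose.
- robot.line_to(position, orientation=None, velocity=0.15, f_stop=None): straight line of the TCP; orientation=None keeps the orientation; velocity is the mean speed in m/s. With f_stop (N) it stops when the force on the tool has changed by that much, and returns True; else False.
- robot.move_j(angles): joint-space move.
- fingers.gripper_to(opening, force=None): opening from 0.0 (shut) to 1.0 (fully open); force is the grip in N (None keeps the last); returns when the fingers have stopped.
- robot.pause(seconds).
- robot.inverse_kinematics(position, orientation): joint angles nearest the present ones, or None.
- vision.grab_frame(name): name is "side" or "top"; returns the picture (420x560x3 uint8, red, green, blue); there is no depth.
- vision.calibration(name): a dict with "mtx" (3x3 intrinsics, pixels), "k1" (the pictures are not rectified: a ray, as slopes to the right and down, at radius r is drawn at 1 + k1 r^2 times it, then the intrinsics apply), "extrinsics" (4x4, takes a point from world to camera coordinates). Camera axes: x right, y up, looking along -z (the intrinsics and any distortion apply to the point x, -y, -z); pixel columns grow to the right and rows downward; lengths in m; the calibration is good to about 2 mm. A picture is of the moment at which its call begins. calibration takes no time and is no camera call.
A pose or a line that the arm cannot do raises robot.PlanningError and nothing moves.
- workorder.close_job(): hands the job in, once; it reports no verdict.
Trained networks look in the newest picture that a camera, given by its name, has taken for a name from the list of things; names that differ only in an ending like _2 or _b are one class to them, and where a whole thing is asked for, a point or a joint stands for the part that bears it (a point fixed in the world has none). Each returns a list of dicts, best first, with "p" (0 to 1); they miss things now and then, are a little off and sometimes report something else, mostly with a low value. They report only what shows in the picture. A call takes as long as a camera call.
- recognise(label, camera): "rect" ([centre column, centre row, width, height] in pixels, round what is visible of it).
Readings, each from a call of its own:
- robot.current_time_s(): time.
- robot.current_joint_positions(): joint angles.
- robot.current_dq(): joint speeds.
- robot.current_joint_torque(): joint torques, N m.
- robot.current_tool_pos(): TCP position.
- robot.current_eef_rot(): TCP orientation.
- robot.current_contact_force(): force on the tool from outside, world axes, zero at the start.
- robot.current_torque(): the same for the moment, N m.
- robot.current_finger_gap(): opening from 0.0 (shut) to 1.0 (fully open).
Only numpy, scipy, OpenCV 4.12 (cv2) and the standard library are available. Lean on these libraries where they do the work, as an engineer would, in place of code of your own. Each camera call takes 0.05 s, during which the arm holds its last target.

## Working session

There is one attempt and no reset: what is moved stays moved. The work goes in short steps, each a Python script; the robot and the scene stay as the last script left them, time stands still between calls to the robot, and variables do not carry over. Pictures are saved under pics/ and viewed, and the job is handed in when it is done.

```bash
ls; mkdir -p pics; cat > h.py <<'E'
import numpy as np, cv2
from station import robot, fingers, vision, workorder, recognise
def snap(n,f):
    im=vision.grab_frame(n); cv2.imwrite('pics/'+f,cv2.cvtColor(im,cv2.COLOR_RGB2BGR)); return im
def ray(n,u,v):
    c=vision.calibration(n);K=np.array(c['mtx']);k=c['k1'];E=np.array(c['extrinsics'])
    p=cv2.undistortPoints(np.array([[[u,v]]],float),K,np.array([k,0,0,0.]))[0,0]
    R=E[:3,:3];o=-R.T@E[:3,3];d=R.T@np.array([p[0],-p[1],-1.]);return o,d
def px(n,u,v,z):
    o,d=ray(n,u,v);return o+d*(z-o[2])/d[2]
def proj(n,P):
    c=vision.calibration(n);K=np.array(c['mtx']);k=c['k1'];E=np.array(c['extrinsics'])
    P=np.atleast_2d(np.array(P,float));q=P@E[:3,:3].T+E[:3,3];x=q[:,0]/-q[:,2];y=-q[:,1]/-q[:,2];r=1+k*(x*x+y*y)
    return np.c_[K[0,0]*x*r+K[0,2],K[1,1]*y*r+K[1,2]]
E
python3 - <<'E'
from h import *
print(robot.current_time_s())
for n in('top','side'):
    snap(n,n+'0.png'); c=vision.calibration(n); print(n,c['mtx'],c['k1'],np.round(c['extrinsics'],3).tolist())
    for l in('magazine','carrier_a_mid','catch','slide_box','marker'):
        print(l,[(round(d['p'],2),np.round(d['rect']).tolist()) for d in recognise(l,n)][:4])
print(robot.current_time_s(),robot.current_eef_rot())
E
```

```text
pics
0.0
top [[387.04056151   0.         276.93925867]
 [  0.         387.04056151 211.68067384]
 [  0.           0.           1.        ]] -0.02699165713496505 [[-0.01, -1.0, 0.022, -0.001], [0.985, -0.007, 0.174, -0.576], [-0.173, 0.023, 0.985, -1.217], [0.0, 0.0, 0.0, 1.0]]
magazine []
carrier_a_mid [(0.87, [337.0, 235.0, 30.0, 34.0])]
catch [(0.54, [273.0, 223.0, 12.0, 14.0]), (0.24, [267.0, 208.0, 39.0, 53.0])]
slide_box [(0.6, [139.0, 204.0, 42.0, 57.0])]
marker [(0.69, [273.0, 266.0, 5.0, 39.0])]
side [[394.59037869   0.         286.30163316]
 [  0.         394.59037869 207.19416203]
 [  0.           0.           1.        ]] -0.1000247185778808 [[-0.995, -0.101, 0.003, 0.584], [0.064, -0.607, 0.792, -0.101], [-0.078, 0.788, 0.61, -1.028], [0.0, 0.0, 0.0, 1.0]]
magazine [(0.71, [285.0, 223.0, 66.0, 52.0]), (0.6, [349.0, 328.0, 60.0, 45.0])]
carrier_a_mid [(0.89, [325.0, 186.0, 38.0, 26.0])]
catch [(0.44, [304.0, 213.0, 14.0, 14.0])]
slide_box [(0.94, [244.0, 385.0, 108.0, 70.0])]
marker [(0.88, [357.0, 236.0, 53.0, 8.0])]
0.6 [1.79995517e+02 1.06458189e-03 2.19945099e+01]
```

View pics/top0.png

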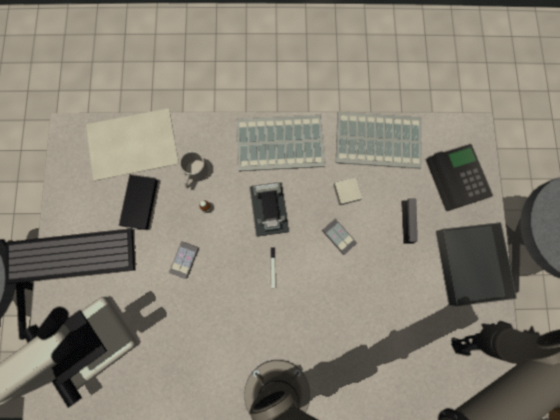

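View pics/side0.png

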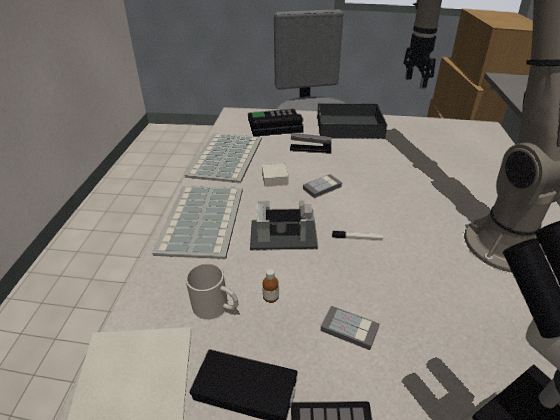

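```bash
python3 - <<'E'
import cv2
a=cv2.imread('pics/top0.png')[150:300,220:400]; cv2.imwrite('pics/top0c.png',cv2.resize(a,None,fx=4.4,fy=4,interpolation=cv2.INTER_CUBIC)[:600,:800])
a=cv2.imread('pics/side0.png')[150:270,230:390]; cv2.imwrite('pics/side0c.png',cv2.resize(a,None,fx=5,fy=5,interpolation=cv2.INTER_CUBIC))
E
```

```text
(no output)
```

View pics/top0c.png

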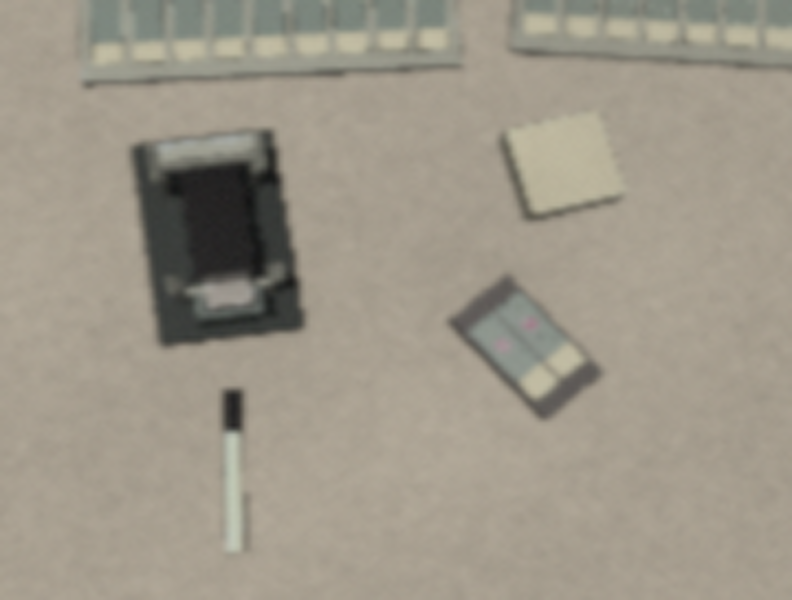

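View pics/side0c.png

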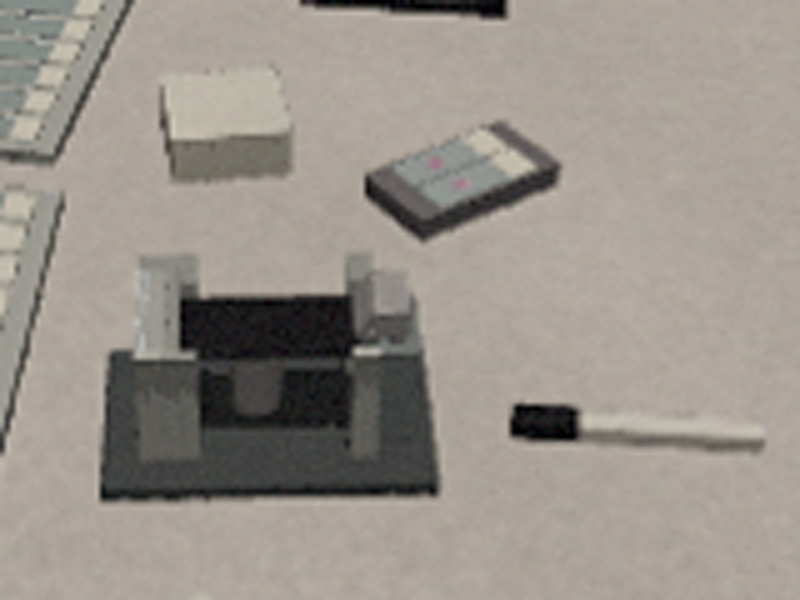

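The top view shows the magazine at about (269,208), with the lip away from the robot and the catch towards it. Carriers are at about (339,236) and (184,259). The side view agrees: carriers at about (322,186) and (350,327), magazine at about (284,222). Next I fit the outlines in both cameras.

```bash
cat > fit.py <<'E'
from h import *
from scipy.optimize import minimize
from scipy.ndimage import map_coordinates
def load(f): 
    return cv2.GaussianBlur(cv2.cvtColor(cv2.imread('pics/'+f),cv2.COLOR_BGR2GRAY).astype(float),(0,0),0.8)
def outline(x,y,yaw,x0,x1,hw,z0,z1):
    c,s=np.cos(yaw),np.sin(yaw)
    P=[[x+c*a-s*b,y+s*a+c*b,z] for z in(z0,z1) for a,b in((x0,-hw),(x1,-hw),(x1,hw),(x0,hw))]
    return P
def score(p,n,im,dims):
    q=proj(n,outline(*p,*dims)).astype(np.float32)
    h=cv2.convexHull(q)[:,0,:].astype(float)
    tot=0;N=0
    ctr=h.mean(0)
    for i in range(len(h)):
        a,b=h[i],h[(i+1)%len(h)];L=np.linalg.norm(b-a)
        if L<4: continue
        t=np.linspace(.08,.92,40)[:,None];pt=a+(b-a)*t;nn=np.array([b[1]-a[1],a[0]-b[0]])/L
        if nn@((a+b)/2-ctr)<0: nn=-nn
        f=lambda d:map_coordinates(im,[(pt+d*nn)[:,1],(pt+d*nn)[:,0]],order=1)
        tot+=L*np.mean(f(.8)-f(-.8));N+=L
    return -tot/N
def fit(p0,ims,dims):
    best=None
    for d in [(0,0,0),(.006,0,.05),(-.006,0,-.05),(0,.006,.03),(0,-.006,-.03)]:
        r=minimize(lambda p:sum(score(p,n,im,dims) for n,im in ims.items()),np.array(p0)+d,method='Nelder-Mead',options=dict(initial_simplex=None,xatol=1e-5,fatol=1e-4))
        if best is None or r.fun<best.fun: best=r
    return best
CAR=(-.055,.055,.03,0,.018); MAG=(-.093,.081,.056,0,.012)
E
python3 - <<'E'
from fit import *
T=load('top0.png');S=load('side0.png')
for nm,uv,z,yaw,dims in (('mag',(269,209),.012,.1,MAG),('c1',(339,236),.018,-.0,CAR),('c2',(184,259),.018,0,CAR)):
    p=px('top',*uv,z)[:2]
    yaws=[yaw] if nm=='mag' else np.radians([-60,-30,0,30,60,90])
    for ims in ({'top':T,'side':S},{'top':T},{'side':S}):
        rs=[fit([p[0],p[1],y],ims,dims) for y in yaws]; r=min(rs,key=lambda r:r.fun)
        print(nm,list(ims),np.round(r.x[:2],4),round(np.degrees(r.x[2]),2),round(r.fun,1))
print(px('top',150,305,0),px('top',183,165,.0),px('top',347,191,.035),px('top',273,266,0.01),robot.tip_reach)
E
```

```text
mag ['top', 'side'] [0.6003 0.0197] 7.85 -79.6
mag ['top'] [0.6016 0.0217] 7.6 -40.9Traceback (most recent call last):
  File "<stdin>", line 7, in <module>
  File "fit.py", line 26, in fit
    r=minimize(lambda p:sum(score(p,n,im,dims) for n,im in ims.items()),np.array(p0)+d,method='Nelder-Mead',options=dict(initial_simplex=None,xatol=1e-5,fatol=1e-4))
    res = _minimize_neldermead(fun, x0, args, callback, bounds=bounds,
                               **options)
    fxr = func(xr)
    fx = function(np.copy(x), *(wrapper_args + args))
  File "fit.py", line 26, in <lambda>
    r=minimize(lambda p:sum(score(p,n,im,dims) for n,im in ims.items()),np.array(p0)+d,method='Nelder-Mead',options=dict(initial_simplex=None,xatol=1e-5,fatol=1e-4))
                        ~~~^^^^^^^^^^^^^^^^^^^^^^^^^^^^^^^^^^^^^^^^^^^^
  File "fit.py", line 26, in <genexpr>
    r=minimize(lambda p:sum(score(p,n,im,dims) for n,im in ims.items()),np.array(p0)+d,method='Nelder-Mead',options=dict(initial_simplex=None,xatol=1e-5,fatol=1e-4))
                            ~~~~~^^^^^^^^^^^^^
  File "fit.py", line 11, in score
    q=proj(n,outline(*p,*dims)).astype(np.float32)
      ~~~~^^^^^^^^^^^^^^^^^^^^^
  File "h.py", line 12, in proj
    c=vision.calibration(n);K=np.array(c['mtx']);k=c['k1'];E=np.array(c['extrinsics'])
ValueError: time passes only in moves, steps and waits
```

```bash
python3 - <<'E'
from h import *
import pickle
pickle.dump({n:{k:np.array(v) for k,v in vision.calibration(n).items()} for n in('top','side')},open('cal.pkl','wb')); print(robot.tip_reach,robot.current_time_s())
E
sed -i "s/vision.calibration(n)/CAL[n]/; s/^from station/import pickle,os\nCAL=pickle.load(open('cal.pkl','rb')) if os.path.exists('cal.pkl') else None\nfrom station/" h.py
python3 - <<'E'
from fit import *
T=load('top0.png');S=load('side0.png')
for nm,uv,z,yaw,dims in (('mag',(269,209),.012,.1,MAG),('c1',(339,236),.018,-.0,CAR),('c2',(184,259),.018,0,CAR)):
    p=px('top',*uv,z)[:2]
    yaws=[yaw] if nm=='mag' else np.radians([-30,30,150,90])
    for ims in ({'top':T,'side':S},{'top':T},{'side':S}):
        rs=[fit([p[0],p[1],y],ims,dims) for y in yaws]; r=min(rs,key=lambda r:r.fun)
        print(nm,list(ims),np.round(r.x[:2],4),round(np.degrees(r.x[2]),2),round(r.fun,1))
print(px('top',150,305,0),px('top',183,165,.0),px('top',347,191,.035),px('top',273,266,0.01))
E
```

```text
0.017 0.6
mag ['top', 'side'] [0.6003 0.0197] 7.85 -79.6
mag ['top'] [0.6016 0.0217] 7.6 -40.9
mag ['side'] [0.6001 0.0184] 7.78 -43.2
c1 ['top', 'side'] [ 0.4973 -0.2153] 40.63 -70.5
c1 ['top'] [ 0.4977 -0.2137] 40.42 -24.7
c1 ['side'] [ 0.4972 -0.2168] 40.62 -47.8
c2 ['top', 'side'] [0.4231 0.3019] 159.69 -71.1
c2 ['top'] [0.4245 0.3011] 159.57 -23.9
c2 ['side'] [0.4228 0.302 ] 159.77 -48.1
[0.27869414 0.4103119  0.        ] [0.75149589 0.31744469 0.        ] [ 0.6478006  -0.24252682  0.035     ] [0.40115131 0.00827822 0.01      ]
```

```bash
cat > plan.py <<'E'
from h import *
M=np.array([.6005,.0200]);YAW=7.8
def mw(x,y,z,M=M,yaw=YAW):
    c,s=np.cos(np.radians(yaw)),np.sin(np.radians(yaw));return [M[0]+c*x-s*y,M[1]+s*x+c*y,z]
E
python3 - <<'E'
from plan import *
print(robot.current_time_s())
def ik(p,o):
    q=robot.inverse_kinematics(p,o);print(np.round(p,3),o,None if q is None else np.round(q,0));
for pit in(0,17,25):
    ik(mw(0,0,.105),[180,pit,7.8]); ik(mw(-20,0,.14) if 0 else mw(-.02,0,.14),[180,pit,7.8])
ik([.4973,-.2153,.02],[180,0,40.6]);ik([.4231,.3019,.02],[180,0,-20.3]);ik([.4231,.3019,.02],[180,0,159.7])
ik(mw(-.03,0,.09),[180,0,7.8]);ik(mw(-.03,0,.09),[180,0,-172.2])
q=robot.inverse_kinematics([.4973,-.2153,.12],[180,0,40.6])
fingers.gripper_to(.85,60)
robot.move_to([.4973,-.2153,.12],[180,0,40.6])
robot.line_to([.4973,-.2153,.035],velocity=.12)
print(robot.current_contact_force())
r=robot.line_to([.4973,-.2153,.010],velocity=.03,f_stop=4)
print(r,robot.current_tool_pos(),robot.current_contact_force(),robot.current_finger_gap(),robot.current_time_s())
E
```

```text
0.6
[0.6   0.02  0.105] [180, 0, 7.8] [ 14.  33. -26.  89.  15.  62. -98.]
[0.581 0.017 0.14 ] [180, 0, 7.8] [ 16.  29. -28.  90.  14.  65. -97.]
[0.6   0.02  0.105] [180, 17, 7.8] [  9.  44. -24.  70.  15.  86. -97.]
[0.581 0.017 0.14 ] [180, 17, 7.8] [ 10.  40. -25.  72.  15.  88. -97.]
[0.6   0.02  0.105] [180, 25, 7.8] [  6.  50. -22.  61.  15.  97. -96.]
[0.581 0.017 0.14 ] [180, 25, 7.8] [  8.  46. -23.  64.  15.  98. -96.]
[ 0.497 -0.215  0.02 ] [180, 0, 40.6] [ 34.  32. -17. 103.  12.  47. -38.]
[0.423 0.302 0.02 ] [180, 0, -20.3] [  -8.   35.  -39.  106.   28.   50. -172.]
[0.423 0.302 0.02 ] [180, 0, 159.7] [ -7.  35. -42. 106.  30.  50.   7.]
[0.571 0.016 0.09 ] [180, 0, 7.8] [ 16.  31. -26.  95.  15.  58. -98.]
[0.571 0.016 0.09 ] [180, 0, -172.2] [ 24.  34. -40.  94.  24.  61.  75.]
[ 0.30111673 -0.56336184 -0.51357439]
False [ 0.49749767 -0.21533998  0.01014441] [ 0.52919178  0.06838478 -0.14051972] 0.8531088768260187 4.3333
```

```bash
python3 - <<'E'
from plan import *
robot.line_to([.4973,-.2153,.0125],velocity=.05)
print(fingers.gripper_to(0.5,60),robot.current_finger_gap(),robot.current_contact_force(),robot.current_tool_pos())
robot.line_to([.4973,-.2153,.20],velocity=.2)
print(robot.current_finger_gap(),robot.current_contact_force())
robot.move_to(mw(-.02,0,.20),[180,0,7.8])
snap('top','top1.png');snap('side','side1.png')
print(robot.current_tool_pos(),robot.current_eef_rot(),robot.current_contact_force(),robot.current_time_s())
import cv2
a=cv2.imread('pics/top1.png')[150:280,210:350];b=cv2.imread('pics/side1.png')[120:260,220:360]
cv2.imwrite('pics/c1.png',np.hstack([cv2.resize(a,(400,400),interpolation=2),cv2.resize(b,(400,400),interpolation=2)]))
E
```

```text
False 0.6838975188501281 [0.36762516 0.46301652 3.55946114] [ 0.49791868 -0.21551931  0.01312335]
0.6865968062089641 [-0.00534122  0.95448656 -1.56895297]
[0.58042613 0.01417838 0.19943926] [1.79901155e+02 7.69770409e-02 7.58088598e+00] [-0.05413723 -0.86205364 -1.05825036] 7.0167
```

View pics/c1.png

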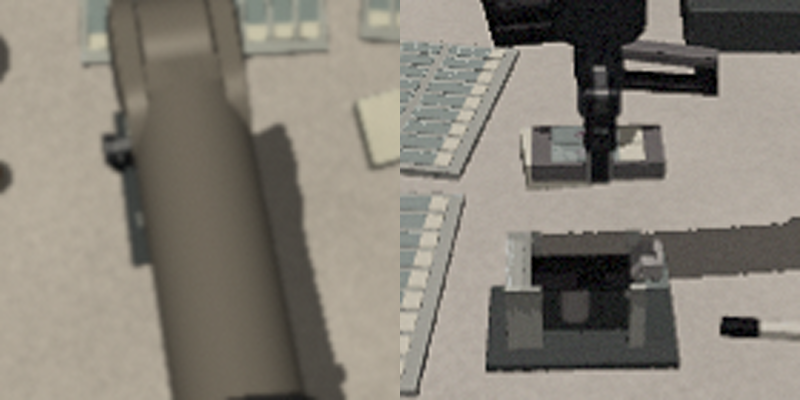

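```bash
python3 - <<'E'
from plan import *
robot.pause(.3)
print(robot.current_tool_pos(),robot.current_eef_rot(),mw(-.02,0,.2))
im=snap('side','side2.png')
a=im[140:200,250:330]; cv2.imwrite('pics/s2.png',cv2.resize(a[:,:,::-1],(800,600),interpolation=2))
p=robot.current_tool_pos()
from fit import outline
y=np.radians(robot.current_eef_rot()[2])
q=proj('side',outline(p[0],p[1],y,-.055,.055,.03,p[2]-.0131,p[2]+.0049))
print(np.round((q-[250,140])*10).tolist())
E
```

```text
[0.58066383 0.01648852 0.20006763] [ 1.79990598e+02 -3.87171608e-03  7.72795169e+00] [np.float64(0.5806850431905711), np.float64(0.01728568855131391), 0.2]
[[603.0, 294.0], [156.0, 301.0], [154.0, 439.0], [624.0, 431.0], [606.0, 232.0], [154.0, 239.0], [152.0, 374.0], [627.0, 367.0]]
```

View pics/s2.png

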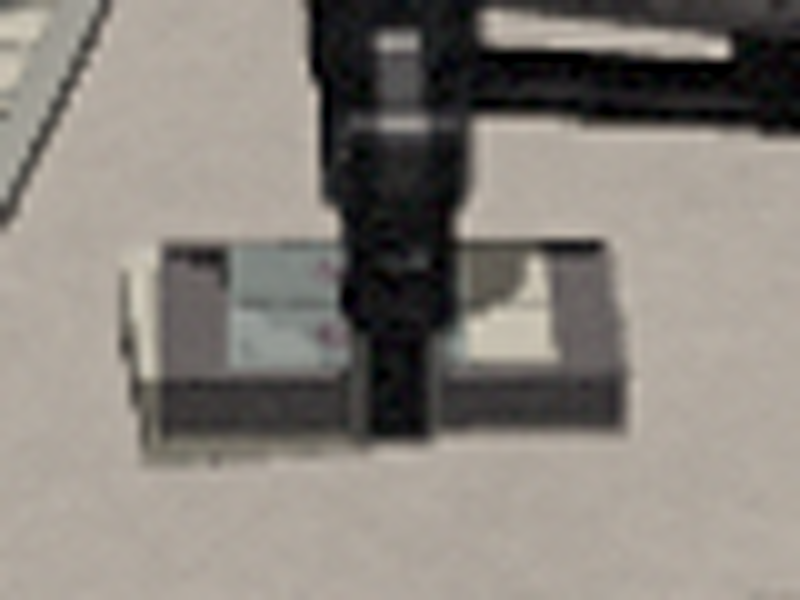

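```bash
sed -i 's/\.0200\]/.0212]/' plan.py; cat >> plan.py <<'E'
def tcp(nx,nz,th,off=.0049,dx=0.0,y=0.0):
    """TCP world for nose top edge at (nx,nz) in magazine frame, tilt th deg"""
    t=np.radians(th);x=nx-off*np.sin(t)-(.055+dx)*np.cos(t);z=nz-off*np.cos(t)+(.055+dx)*np.sin(t)
    return mw(x,y,z)
def ori(th): return [180,th,YAW]
def fm():
    f=np.array(robot.current_contact_force());a=np.radians(YAW);c,s=np.cos(a),np.sin(a)
    return np.round([c*f[0]+s*f[1],-s*f[0]+c*f[1],f[2]],2)
def pm():
    p=np.array(robot.current_tool_pos());d=p[:2]-M;a=np.radians(YAW);c,s=np.cos(a),np.sin(a)
    return np.round([c*d[0]+s*d[1],-s*d[0]+c*d[1],p[2]],4)
def nose(th,off=.0049):
    x,y,z=pm();t=np.radians(th);return np.round([x+off*np.sin(t)+.055*np.cos(t),y,z+off*np.cos(t)-.055*np.sin(t)],4)
def pair(name,ct=(150,280,210,350),cs=(120,260,220,360)):
    a=snap('top',name+'_t.png')[ct[0]:ct[1],ct[2]:ct[3],::-1];b=snap('side',name+'_s.png')[cs[0]:cs[1],cs[2]:cs[3],::-1]
    cv2.imwrite('pics/'+name+'.png',np.hstack([cv2.resize(a,(400,560),interpolation=2),cv2.resize(b,(400,560),interpolation=2)]))
E
python3 - <<'E'
from plan import *
robot.move_to(tcp(.033,.112,25),ori(25)); robot.pause(.2)
print(nose(25),fm())
r=robot.line_to(tcp(.034,.084,25),velocity=.06,f_stop=12);print(r,nose(25),fm())
if not r:
    r=robot.line_to(tcp(.036,.074,25),velocity=.04,f_stop=10);print(r,nose(25),fm())
print(robot.current_eef_rot(),robot.current_time_s())
pair('i1',cs=(150,250,230,340))
E
```

```text
[ 0.0336 -0.0004  0.1156] [-0.01  0.64 -0.62]
False [ 0.0339 -0.0002  0.0843] [-0.9  -0.46  2.55]
False [0.0353 0.     0.0737] [-2.85  0.5   3.77]
[-179.99784419   25.11839317    7.80704777] 9.0917
```

View pics/i1.png

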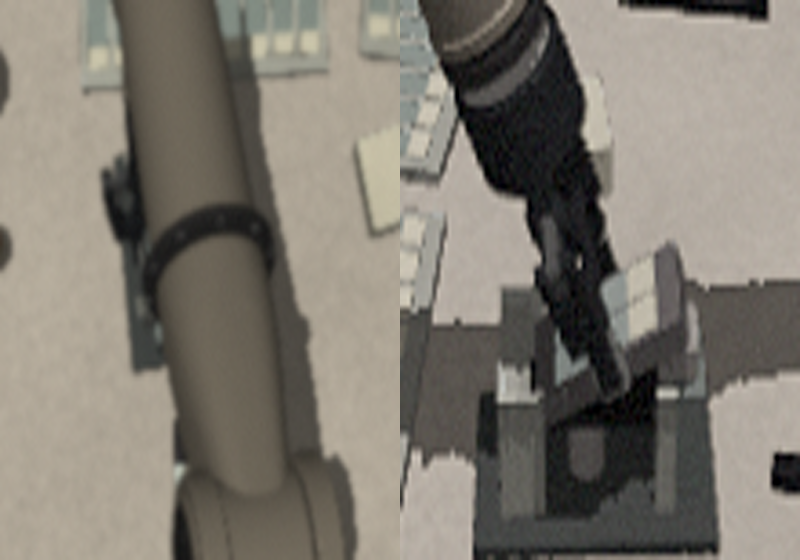

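The side crop shows the carrier tilted with its nose between the lip-end guides. The follower pushes back with about 4 N and there is no side force, so I slide it under the lip.

```bash
python3 - <<'E'
from plan import *
r=robot.line_to(tcp(.048,.067,25),velocity=.04,f_stop=10);print(r,nose(25),fm())
r=robot.line_to(tcp(.060,.066,25),velocity=.02,f_stop=5);print(r,nose(25),fm(),robot.current_finger_gap())
pair('i2',cs=(150,250,230,340))
print(robot.current_time_s())
E
```

```text
False [0.0486 0.0002 0.0668] [-1.09  0.44  3.64]
True [ 0.0552 -0.      0.0665] [ 0.68 -0.35  3.46] 0.6870502534768407
10.2583
```

View pics/i2.png

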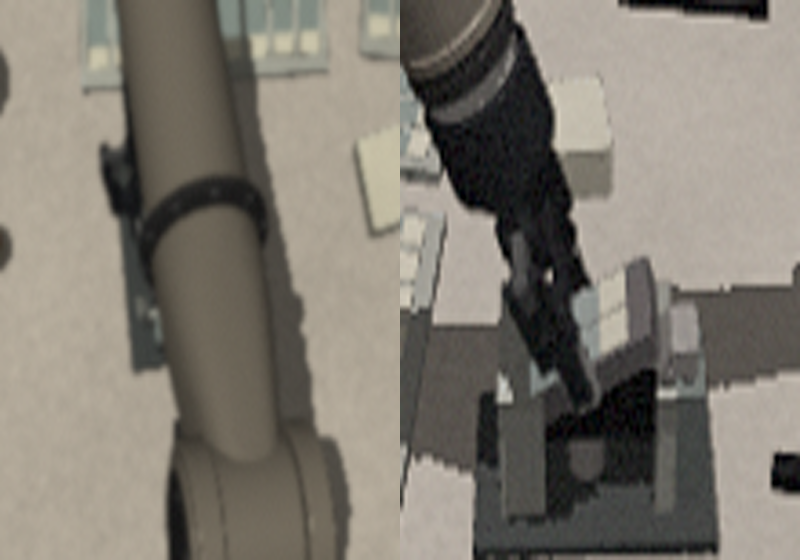

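```bash
python3 - <<'E'
from plan import *
r=robot.line_to(tcp(.0548,.0705,17),ori(17),velocity=.04,f_stop=12);print(r,nose(17),fm(),robot.current_finger_gap())
fingers.gripper_to(1.0);robot.pause(.1);print(pm(),fm())
x,y,z=pm(); robot.line_to(mw(x+.03*np.sin(np.radians(17))*1.7,0,z+.05),velocity=.12); print(fm())
robot.move_to(mw(-.03,0,.17),[180,0,YAW]);
pair('i3',cs=(150,250,230,340))
print(robot.current_time_s())
E
```

```text
False [0.0544 0.0002 0.0716] [-1.5   0.39  3.62] 0.6894893003629284
[0.0008 0.     0.0813] [-0.36  0.4   0.3 ]
[-0.7   0.47 -1.36]
12.2333
```

View pics/i3.png

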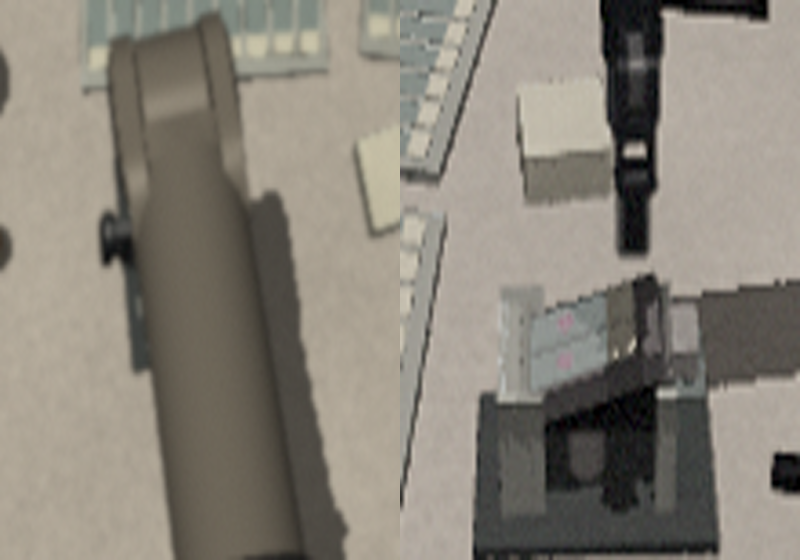

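The side view shows the carrier hooked under the lip with its tail resting on the catch slope. Now I press 25 mm from the tail with shut fingertips.

```bash
cat >> plan.py <<'E'
def press(zs,x=-.029):
    for z in zs:
        r=robot.line_to(mw(x,0,z),ori(0),velocity=.02,f_stop=14)
        print(z,r,pm(),fm())
        if r: break
E
python3 - <<'E'
from plan import *
fingers.gripper_to(0.0,30)
robot.line_to(mw(-.029,0,.125),ori(0),velocity=.1); print(pm(),fm())
press([.114,.110,.106,.102,.098,.094,.091,.089,.0875])
print(robot.current_time_s())
pair('p1',cs=(150,250,230,340))
E
```

```text
[-0.0288  0.      0.1252] [ 1.35 -0.83  0.07]
0.114 False [-0.0291 -0.      0.1142] [-0.98  0.62  3.17]
0.11 False [-0.0291  0.0002  0.1103] [-1.65  0.58  4.83]
0.106 False [-2.880e-02  1.000e-04  1.056e-01] [ 0.61 -0.09  0.3 ]
0.102 False [-2.930e-02 -1.000e-04  1.015e-01] [-0.2   0.47 -0.04]
0.098 False [-0.0292 -0.      0.0977] [-0.34 -0.54 -0.68]
0.094 False [-0.0291  0.      0.0937] [-0.19 -0.21 -0.38]
0.091 False [-0.029  -0.      0.0913] [-0.66 -0.09  3.88]
0.089 False [-0.0289 -0.      0.0891] [-1.44 -0.15  3.56]
0.0875 False [-0.029   0.      0.0875] [-0.57 -0.86  4.5 ]
16.85
```

View pics/p1.png

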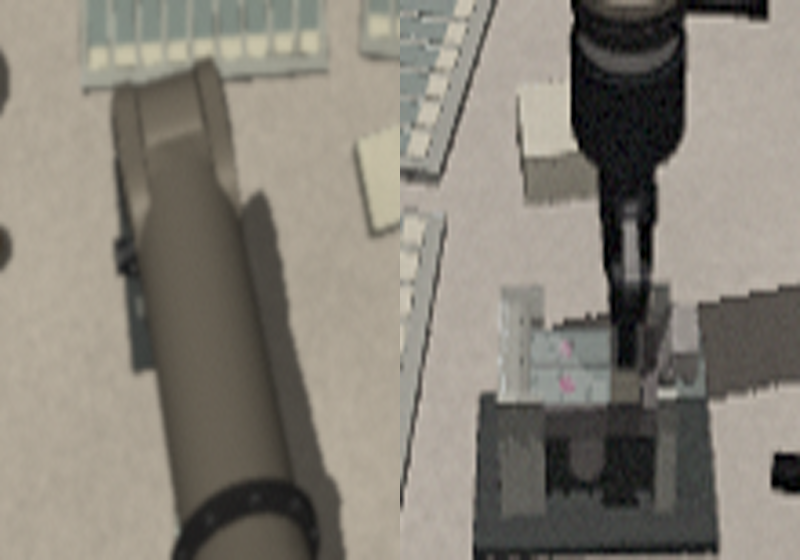

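The press peaked near 5 N, dropped, and met contact again with the tip at about 75 mm, which suggests it snapped. I lift and look.

```bash
python3 - <<'E'
from plan import *
robot.line_to(mw(-.029,0,.19),velocity=.2)
robot.move_to([.423,.30,.15],[180,0,-20.3]); fingers.gripper_to(.85,60)
pair('p2',ct=(170,240,240,300),cs=(180,260,240,330))
print(robot.current_time_s(),robot.current_joint_positions())
E
```

```text
19.625 [ -19.81894276   20.25982673  -22.18936233   99.2847357     8.510525
   62.10805067 -155.05631032]
```

View pics/p2.png

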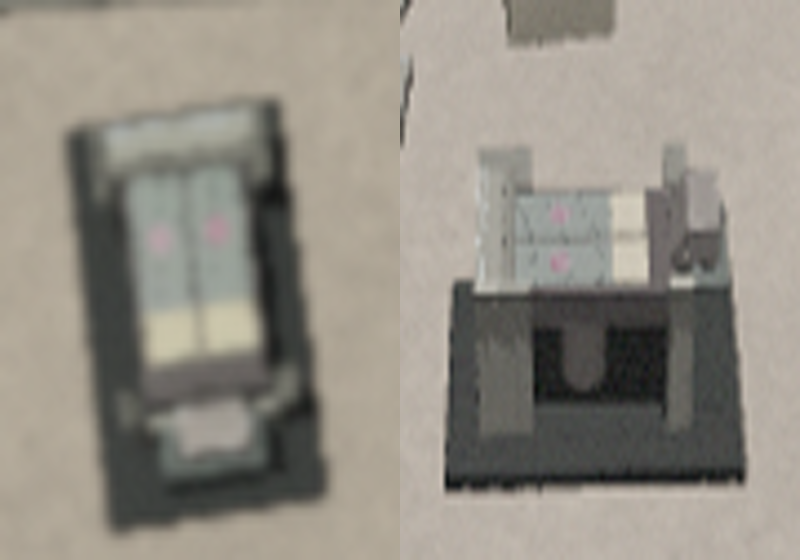

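View pics/p2_t.png

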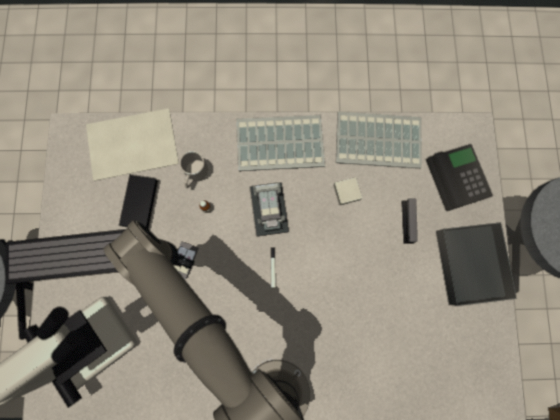

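View pics/p2_s.png

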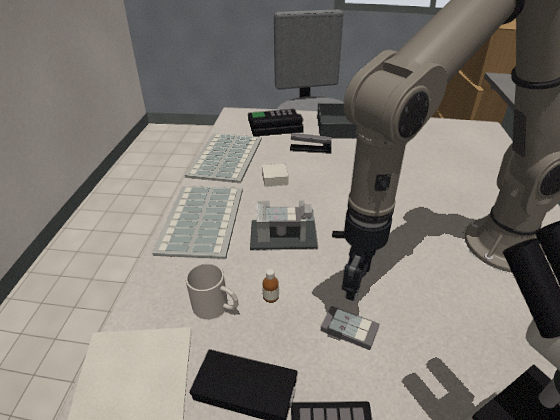

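Both views show carrier 1 lying flat between lip and catch (top crop about (200,260), side crop about (580,240)). Now I pick up the second.

```bash
python3 - <<'E'
from plan import *
P=[.4235,.3025];o=[180,0,-20.3]
robot.line_to([*P,.05],o,velocity=.12)
r=robot.line_to([*P,.0135],o,velocity=.04,f_stop=6);robot.pause(.15);print(r,robot.current_tool_pos(),robot.current_eef_rot())
print(fingers.gripper_to(0.5,60),robot.current_finger_gap(),robot.current_contact_force(),robot.current_tool_pos())
robot.line_to([*P,.20],velocity=.2)
print(robot.current_finger_gap())
robot.move_to(mw(-.02,0,.20),[180,0,YAW]); robot.pause(.4)
im=snap('side','side4.png')
a=im[140:200,250:330]; cv2.imwrite('pics/s4.png',cv2.resize(a[:,:,::-1],(800,600),interpolation=2))
p=robot.current_tool_pos()
from fit import outline
q=proj('side',outline(p[0],p[1],np.radians(YAW),-.055,.055,.03,p[2]-.0131,p[2]+.0049))
print(p,np.round((q-[250,140])*10+4.5).tolist(),robot.current_time_s())
E
```

```text
False [0.42371932 0.30266353 0.01380841] [-1.79969059e+02 -2.51768580e-02 -2.02979713e+01]
False 0.6876713175074463 [ 0.05314234 -0.26192246  4.25216114] [0.42397934 0.30294819 0.01414885]
0.6871947520053968
[0.58062095 0.01885662 0.20007518] [[607.0, 303.0], [160.0, 311.0], [158.0, 449.0], [628.0, 440.0], [610.0, 241.0], [157.0, 248.0], [155.0, 384.0], [632.0, 376.0]] 24.85
```

View pics/s4.png

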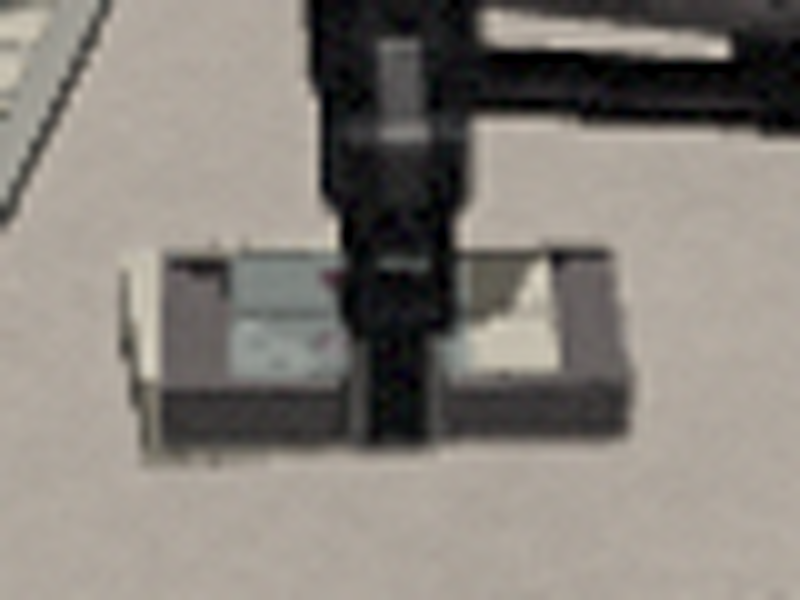

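```bash
python3 - <<'E'
from plan import *
O=.0042
def T(a,b,t): return tcp(a,b,t,off=O)
robot.move_to(T(.034,.112,25),ori(25)); robot.pause(.2)
print(nose(25,O),fm())
r=robot.line_to(T(.035,.086,25),velocity=.05,f_stop=12);print(r,nose(25,O),fm())
if not r:
    r=robot.line_to(T(.036,.074,25),velocity=.03,f_stop=12);print(r,nose(25,O),fm())
if not r:
    r=robot.line_to(T(.048,.067,25),velocity=.04,f_stop=10);print(r,nose(25,O),fm())
if not r:
    r=robot.line_to(T(.060,.066,25),velocity=.02,f_stop=5);print(r,nose(25,O),fm(),robot.current_finger_gap())
pair('j2',cs=(150,250,230,340))
print(robot.current_time_s())
E
```

```text
[ 0.0346 -0.0004  0.1156] [-0.11 -0.6   0.15]
False [ 0.0348 -0.0002  0.0864] [-1.09 -0.32  3.06]
False [0.0359 0.0001 0.0736] [-2.57  0.13  2.9 ]
False [0.0481 0.0003 0.0672] [-3.49  0.42  4.38]
True [0.0562 0.0001 0.0672] [-1.13 -0.48  4.71] 0.6847023101480654
27.8583
```

View pics/j2.png

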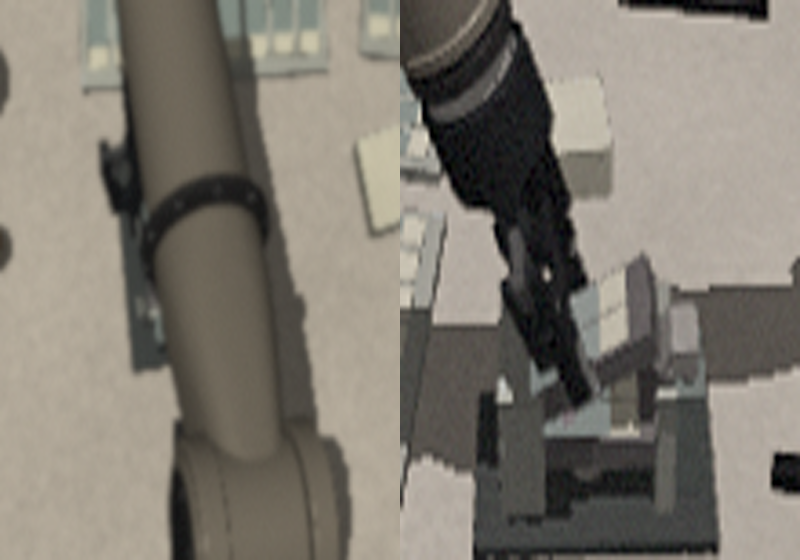

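Carrier 2's nose is at the end wall under the lip, and carrier 1 was pushed down flat beneath it. Now lower and release, then press.

```bash
python3 - <<'E'
from plan import *
O=.0042
r=robot.line_to(tcp(.0554,.0705,17,off=O),ori(17),velocity=.04,f_stop=12);print(r,nose(17,O),fm())
fingers.gripper_to(1.0);robot.pause(.1);print(pm(),fm())
x,y,z=pm(); robot.line_to(mw(x+.015,0,z+.05),velocity=.12)
robot.move_to(mw(-.03,0,.17),[180,0,YAW]);fingers.gripper_to(0.0,30)
pair('j3',cs=(150,250,230,340))
print(robot.current_time_s(),fm())
E
```

```text
False [0.0556 0.0003 0.0717] [-1.58 -0.1   4.8 ]
[ 0.0016 -0.      0.082 ] [-0.21  0.12  0.4 ]
30.6083 [0.32 0.29 0.12]
```

View pics/j3.png

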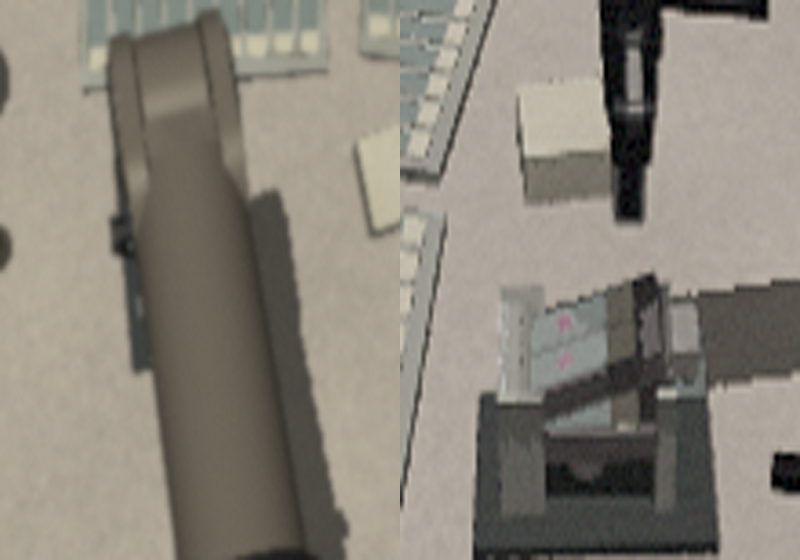

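Hooked, with the tail on the slope, as before. Press.

```bash
python3 - <<'E'
from plan import *
robot.line_to(mw(-.029,0,.125),ori(0),velocity=.1); print(pm(),fm())
press([.114,.110,.106,.102,.098,.094,.091,.089,.0875])
robot.line_to(mw(-.029,0,.19),velocity=.2)
robot.move_to([.40,-.25,.25],[180,0,22]); robot.pause(.2)
pair('k',ct=(170,240,240,300),cs=(180,260,240,330))
print(robot.current_time_s(),fm())
E
```

```text
[-0.0288  0.      0.1252] [ 0.55 -0.39 -0.33]
0.114 False [-0.0291 -0.      0.1142] [-1.37 -0.12  3.1 ]
0.11 False [-2.920e-02  1.000e-04  1.103e-01] [-1.98  0.54  4.49]
0.106 False [-2.880e-02  1.000e-04  1.057e-01] [ 0.75 -0.36  1.02]
0.102 False [-2.920e-02 -1.000e-04  1.015e-01] [ 0.31 -0.68  1.06]
0.098 False [-0.0291 -0.      0.0977] [0.29 0.41 0.07]
0.094 False [-0.0291  0.      0.0937] [ 0.17 -0.05  0.66]
0.091 False [-0.029   0.      0.0914] [-0.47  0.51  3.54]
0.089 False [-0.0289  0.      0.0892] [-1.78  0.62  3.33]
0.0875 False [-0.0289  0.      0.0875] [-2.31  0.66  3.83]
36.65 [0.62 0.15 0.55]
```

View pics/k.png

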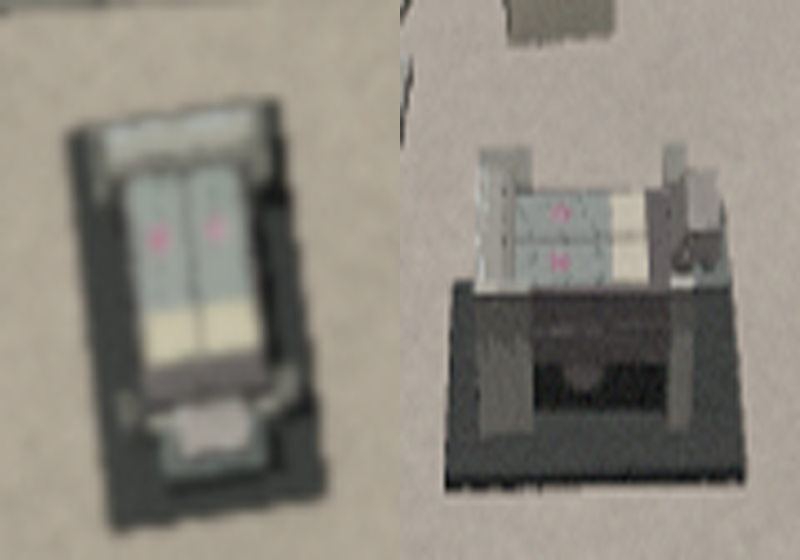

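View pics/k_s.png

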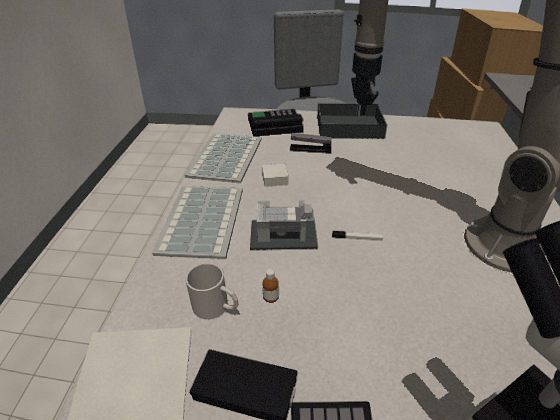

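The top and side crops show carrier 2 flat at the same level as carrier 1 was, with the stack and follower lower. The other things look unmoved. I compare them with the first pictures and hand in.

```bash
python3 - <<'E'
import cv2,numpy as np
for f,bs in (('t',dict(mug=(180,150,30,40),bottle=(198,198,18,18),note=(330,175,35,32),box=(118,173,44,58),stapler=(400,195,20,52),marker=(265,243,18,50),base=(248,183,44,55))),('s',dict(mug=(183,260,58,62),bottle=(258,266,26,40),note=(258,160,34,28),box=(188,345,115,75),marker=(328,225,60,20),stapler=(286,130,50,25)))):
    a=cv2.imread('pics/%s0.png'%{'t':'top','s':'side'}[f]).astype(int);b=cv2.imread('pics/k_%s.png'%f).astype(int)
    for n,(x,y,w,h) in bs.items(): print(f,n,round(np.abs(a-b)[y:y+h,x:x+w].mean(),2))
from plan import *
workorder.close_job(); print(robot.current_time_s())
E
```

```text
t mug 3.73
t bottle 4.13
t note 5.09
t box 2.9
t stapler 18.88
t marker 4.97
t base 25.68
s mug 2.08
s bottle 2.13
s note 1.73
s box 4.32
s marker 1.99
s stapler 3.49
the job is handed in; nothing more can be done
the job is handed in; nothing more can be done
```

Both carriers are loaded in the magazine, glass side up, stacked flat under the lip and catch. I handed the job in at about 37 s; the interface gives no verdict.

- **Loading:** I hooked each carrier under the lip at about 25° until it met the end wall. I then released it onto the catch slope and pressed 25 mm from its tail with shut fingertips. The pressing force read 5 N or less at every step, then dropped as the catch gave way. Contact returned with the fingertips about 75 mm up, the height of the lip's and catch's undersides.
- **Last checks:** Both cameras show the top carrier level and covered at both ends, in the same place the first one rested, with the stack below it and the follower lower. I judged that the catch had shut from the pictures and forces, since the catch joint can't be read directly.
- **Other things on the table:** The mug, bottle, note block, slide box and marker match the first pictures in both views. The stapler matches in the side view (difference 3.5) but not in the top view (18.9). I put that down to the arm or its shadow over that area, but did not confirm it. The arm was never lowered near the stapler.
- **Camera disagreement:** The two cameras disagreed by up to 3 mm in y. I settled on a value by checking the side view against the first carrier held in the gripper, and no significant side force showed during either insertion.

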